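# Stop the stirrer rocking with a levelling wedge

## Task

The small white magnetic stirrer rocks because its front right foot is too short to reach the table. Without picking anything up, push the wooden wedge by its heel, thin end first, under that foot until it is snug, then test it by pressing down with a fingertip, with about 10 N, on the corner of the stirrer right above that foot: it must no longer give. Leave the wedge in place and the stirrer level and where it stood, and do not disturb the beaker on it or the other things around.

Things in the scene. Friction and masses are not known exactly. Their poses are not given: they have to be found in the camera images.
- stirrer_small: white magnetic stirrer, a flat box 110 (x) x 170 (y) mm, loose, about 2 kg, on four domed rubber feet (radius 11 mm, at x +-40, y +-65 mm). Origin: centre of the underside, level with the three good feet; x to its back, y to its left seen from the robot, z up. Housing from 24 to 52 mm above the table; on it a round plate, radius 48 mm, 3 mm higher, at x 4, y 12 mm
- short_foot (a point): lowest point of the short front right foot, 7 mm above the table, 20 mm in from the housing's right (-y) side and 15 mm in from its front. The wedge goes in from the right, along the stirrer's +y. Unsupported, this corner gives way under 2 to 4 N and tips down until the foot meets the table
- press_corner (a point): the point on the flat top of the stirrer's housing (52 mm above the table) straight above the short foot, where to press
- wedge: loose light-wood wedge, 104 mm long (x), 46 mm wide (y), about 60 g, lying flat to the right of the stirrer. Origin: centre of the underside; x axis from heel to thin tip (tip at x +52 mm), z up. The top slopes from 2 mm thick at the tip to 14 mm at x -38 mm (7 mm thick at x +14.5 mm); behind that is the heel block, 14 mm long, 24 mm high
- wedge_heel (a point): centre of the upright rear face of the wedge's heel (46 mm wide, 24 mm high), 12 mm above the table: the face to push on. The wedge slides at about 0.5 N and stays where it is left; once snug under the foot the push rises to 3 N and more, and pushing on jacks the stirrer up or shoves it
- beaker: 100 ml glass beaker, 51 mm across, 68 mm high, standing loose on the stirrer's round plate; leave alone. Origin: centre of its underside
- bottle: white plastic bottle with a screw cap, 39 mm across, 79 mm high; leave alone. Origin: centre of its underside
- weight: brass weight with a knob, 20 mm across, 31 mm high; leave alone. Origin: centre of its underside
- petri_dish: clear flat petri dish, 62 mm across, 15 mm high; leave alone. Origin: centre of its underside

How it is judged:
On the way, in this order (a step that is already met when the one before it is completed fails the run):
1. the wedge is pushed under the short foot until it carries the foot (x of short_foot in the frame of wedge between -0.036 and 0.049 m and y of short_foot in the frame of wedge between -0.021 and 0.021 m and contact force between wedge and stirrer_small above 0.3 N and angle between stirrer_small's own z axis and vertical below 0.03 rad), for 0.2 s.
2. the corner above that foot is pressed down by the fingers with more than 5 N and does not give (all of step 1 and contact force between the fingers and stirrer_small above 5 N and horizontal distance between the grasp point and press_corner below 0.045 m and height (world z) of the grasp point above 0.05 m), for 0.2 s.
At the end, for the whole second after the job is handed in: The short foot rests on the slope of the wedge (within 21 mm of its middle line, with more than 0.3 N), the stirrer is level within 0.03 rad and within 25 mm of where it stood, and wedge and stirrer are flat on their supports and at rest (all of step 1 and distance of stirrer_small from where it was at the start of the episode below 0.025 m and height (world z) of wedge below 0.005 m and linear speed of each of wedge, stirrer_small below 0.01 m/s and angular speed of stirrer_small below 0.05 rad/s); the robot touches nothing.
It fails at once if the wedge or the stirrer is lifted more than 15 mm off the table (height (world z) of any of wedge, stirrer_small above 0.015 m).
It fails at once if the stirrer is shoved along by more than 30 mm or tipped by more than 0.17 rad (distance of stirrer_small from where it was at the start of the episode above 0.03 m or angle between stirrer_small's own z axis and vertical above 0.17 rad).
It fails at once if the beaker is knocked over or moved by more than 35 mm (distance of beaker from where it was at the start of the episode above 0.035 m or angle between beaker's own z axis and vertical above 0.3 rad).
It fails at once if the bottle, the weight or the petri dish is knocked over or moved by more than 20 mm (distance of any of bottle, weight, petri_dish from where it was at the start of the episode above 0.02 m or angle between any of bottle, weight, petri_dish's own z axis and vertical above 0.3 rad).
It also fails if it takes over 54 s, if anything falls off the work surface, if the arm or the gripper's body presses on something with over 40 N, if the wrist force passes 120 N, or if a joint passes its speed limit or range.

## Robot

A 6-joint arm with a two-finger parallel gripper is mounted at the origin on a cart in front of the work surface, level with it; the furniture and walls round the work are solid. World frame = base frame: x ahead of the robot, y to its left, z up, the work surface at z = 0. Lengths are in m, angles in rad, forces in N, time in s.
With the tool pointing down it reaches from about 0.325 to 0.9 m from the base axis. Payload 3.5 kg.
Tool frame: the origin (TCP) lies midway between the tips of the shut fingers; the grasp point (between the pads) lies behind it (hold_point_z is the z of the grasp point in the tool frame, in m); z points along the fingers, y is the line along which they close (so a half turn about z gives the same grasp; the last joint's range is limited). The gripper opens to 85 mm and grips with 20 to 120 N. Pads are 22 mm wide; open, the fingers measure 114 mm over their backs; the gripper's body (76 mm by 85 mm) begins 54 mm behind the grasp point. The pads swing forward as they close: fully open they stand 13 mm farther back than shut.
Start: joints at [-1.429, 0.276, -0.026, 1.268, 0, 1.467], TCP at [0.151, -0.606, 0.231] pointing down, gripper open.
Joint ranges: [-3.12, 3.12], [-0.85, 1.88], [-1.08, 1.24], [-1.95, 2.15], [-1.57, 1.53], [-3.14, 3.14]. Speed limits (rad/s): [2.57, 2.57, 3.14, 3.14, 3.14, 3.14].

## Interface

Orientations are given as a unit quaternion [w, x, y, z].
In Python, from cell import * gives the robot as it stands.
- The arm moves only by the shell command python3 -m inch 'ROWS' [FORCE]. ROWS is JSON, a list of rows, each a list of 7 numbers: the shift along the tool's x, y, z scaled (see below), then the turn, a rotation vector about the tool's x, y, z scaled (see below), then the closure in counts, from 0 (fully open) to 255 (shut). A call has 1 to 12 rows; each row shifts and turns the commanded pose from where the row before left it, along the tool's axes as they then stand; what a row does not reach is not made up. The controller multiplies each number of a shift by 20 cm and each number of a turn by 0.1 rad. A row lasts 1/10 s, in which the tool goes at most 50 mm and 8.59 degrees, less where a joint would pass 70% of its speed; a pose out of reach is approached as far as the arm can. A call with a number of a shift or a turn outside -1 to 1 is refused whole. A call with a gripper value outside its range is refused whole. The fingers move at their own pace and stop on an object; FORCE is the grip in N (left out, the last holds). Time passes only in rows, so rows that do not move let the fingers close. It gives the time, the measured TCP pose, the force, the opening and the grip force at its end, in the units of the state.
- sense(): the state, without advancing time (a new reading comes with each control period).
- camera(name): name is "side" or "top"; returns a dict with "pixels" (384x512x3 uint8, red, green, blue), "camera_matrix" (3x3 intrinsics, pixels), "world_from_camera" (4x4, takes a point from camera to world coordinates). Camera axes: x right, y up, looking along -z (the intrinsics and any distortion apply to the point x, -y, -z); pixel columns grow to the right and rows downward; lengths in m; the calibration is good to about 2 mm. A picture is of the moment at which its call begins. There is no depth.
- finish_job(): hands the job in; it is judged then, once.
The state is a dict: "t": time; "joint_pos": joint angles; "qvel": joint speeds; "effort": joint torques, N m; "tool_pos": TCP position; "tool_rot": TCP orientation; "ft_force": force on the tool from outside, world axes, zero at the start; "wrist_torque": the same for the moment, N m; "opening": finger opening in m; "finger_force": force on a finger pad.
Only numpy, scipy, OpenCV 4.12 (cv2) and the standard library are available. Lean on these libraries where they do the work, as an engineer would, in place of code of your own. Each camera call takes 0.05 s, during which the arm holds its last target. There are 200 camera calls.

## Working session

There is one attempt and no reset: what is moved stays moved. The work goes in short steps, Python scripts to look and compute and a shell command to move; the robot and the scene stay as the last step left them, time stands still between calls to the robot, and variables do not carry over. Pictures are saved under pics/ and viewed, at most 10 in all, crops included, and the job is handed in when it is done.

```bash
ls; mkdir -p pics; cat > h.py <<'E'
from cell import *
import numpy as np, cv2
def ray(c,u,v):
    K=np.array(c["camera_matrix"]);T=np.array(c["world_from_camera"])
    d=np.linalg.inv(K)@[u,v,1]; d=T[:3,:3]@[d[0],-d[1],-d[2]]
    return T[:3,3],d
def onz(c,u,v,z):
    o,d=ray(c,u,v); return o+d*(z-o[2])/d[2]
def proj(c,p):
    K=np.array(c["camera_matrix"]);T=np.linalg.inv(np.array(c["world_from_camera"]))
    q=T[:3,:3]@p+T[:3,3]; q=K@[q[0],-q[1],-q[2]]; return q[:2]/q[2]
E
python3 - <<'E'
from h import *
for n in("top","side"):
    c=camera(n); np.save(f"pics/{n}0.npy",c,allow_pickle=True)
    cv2.imwrite(f"pics/{n}0.png",cv2.resize(c["pixels"][...,::-1],(768,576),interpolation=cv2.INTER_CUBIC))
    print(n,np.round(c["world_from_camera"],3).tolist(),np.round(c["camera_matrix"],1).tolist())
s=sense();print(s)
try: print(hold_point_z)
except Exception as e: print(e)
E
```

```text
pics
top [[0.028, 0.988, -0.152, 0.271], [-1.0, 0.027, -0.008, 0.012], [-0.004, 0.153, 0.988, 1.351], [0.0, 0.0, 0.0, 1.0]] [[481.8, 0.0, 269.6], [0.0, 481.8, 188.6], [0.0, 0.0, 1.0]]
side [[-0.977, 0.118, -0.177, 0.189], [-0.213, -0.509, 0.834, 1.332], [0.009, 0.853, 0.522, 0.872], [0.0, 0.0, 0.0, 1.0]] [[480.5, 0.0, 259.3], [0.0, 480.5, 197.4], [0.0, 0.0, 1.0]]
{'t': 0.1, 'joint_pos': array([-1.42938564e+00,  2.77045661e-01, -2.77606273e-02,  1.26798244e+00,
        2.85427843e-05,  1.46739735e+00]), 'qvel': array([-0.00208819, -0.00146505,  0.00409218,  0.001304  ,  0.00083758,
        0.00140238]), 'effort': array([ 6.20672222e-05, -4.46707034e+01,  2.96129322e+01,  8.46483337e-03,
       -9.51967013e-05, -1.24359786e-06]), 'tool_pos': array([ 0.15138133, -0.60566225,  0.23027055]), 'tool_rot': array([-9.96293291e-04,  9.92517387e-01,  1.22099321e-01, -4.66371940e-06]), 'ft_force': array([-0.45935015,  0.02381346, -0.09089313]), 'wrist_torque': array([ 0.03939273,  0.01364056, -0.04405614]), 'finger_force': 0.0, 'opening': 0.08556345683571338}
-0.0187
```

View pics/top0.png

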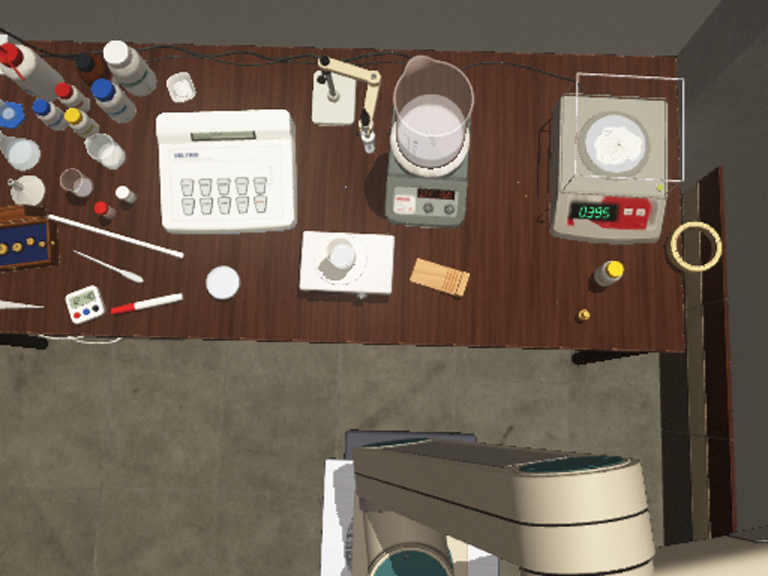

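View pics/side0.png

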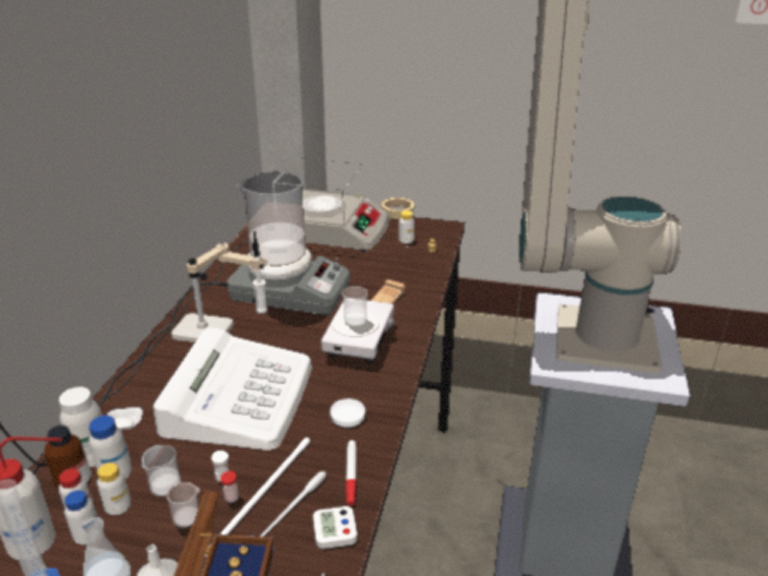

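The top view shows the stirrer at about (300–394, 232–296), the wedge at (410–469, 258–298) with its tip to the left and its heel at right, slightly yawed. The bottle is at (610,273), the weight at (584,315) and the dish at (222,282), all clear of the wedge. The side view agrees.

```bash
python3 - <<'E'
from h import *
c=np.load("pics/top0.npy",allow_pickle=True).item()
im=c["pixels"]; hsv=cv2.cvtColor(im,cv2.COLOR_RGB2HSV)
def blob(m,x0,x1,y0,y1):
    k=np.zeros_like(m);k[y0:y1,x0:x1]=m[y0:y1,x0:x1]
    n,l,s,_=cv2.connectedComponentsWithStats(k); i=1+np.argmax(s[1:,4]); 
    return (l==i).astype(np.uint8)
w=blob(cv2.inRange(hsv,(8,60,130),(25,200,255)),262,325,160,210)
s=blob(cv2.inRange(hsv,(0,0,185),(180,45,255)),190,270,145,205)
s=cv2.morphologyEx(s,cv2.MORPH_CLOSE,np.ones((9,9)))
for n,m in(("w",w),("s",s)):
    cs=max(cv2.findContours(m,0,2)[0],key=cv2.contourArea)
    r=cv2.minAreaRect(cs);b=cv2.boxPoints(r);print(n,m.sum(),r,b.round(1).tolist())
    for z in (0,.012,.024,.052): 
        p=np.array([onz(c,*q,z)[:2] for q in b]);print(z,p.round(4).tolist(),'sides',[round(float(np.linalg.norm(p[i]-p[i-1])),4) for i in range(4)],'ctr',p.mean(0).round(4))
crop=im[135:215,180:340,::-1];o=cv2.resize(crop,None,fx=5,fy=5,interpolation=cv2.INTER_CUBIC)
cv2.imwrite("pics/crop0.png",o)
E
```

```text
w 617 ((292.56756591796875, 184.40541076660156), (37.495948791503906, 16.762895584106445), 17.102725982666016) [[272.20001220703125, 186.89999389648438], [277.1000061035156, 170.89999389648438], [313.0, 181.89999389648438], [308.0, 197.89999389648438]]
0 [[0.4848, 0.0157], [0.5315, 0.0029], [0.5024, -0.0997], [0.4561, -0.0864]] sides [0.1061, 0.0484, 0.1067, 0.0482] ctr [ 0.4937 -0.0419]
0.012 [[0.483, 0.0157], [0.5292, 0.003], [0.5004, -0.0987], [0.4544, -0.0856]] sides [0.1052, 0.0479, 0.1057, 0.0477] ctr [ 0.4917 -0.0414]
0.024 [[0.4811, 0.0156], [0.5269, 0.0031], [0.4983, -0.0977], [0.4528, -0.0847]] sides [0.1042, 0.0475, 0.1048, 0.0473] ctr [ 0.4898 -0.0409]
0.052 [[0.4766, 0.0155], [0.5215, 0.0032], [0.4935, -0.0954], [0.449, -0.0827]] sides [0.102, 0.0465, 0.1026, 0.0463] ctr [ 0.4852 -0.0398]
s 2364 ((230.87216186523438, 174.3123779296875), (61.25493621826172, 38.778141021728516), 2.602562189102173) [[199.39999389648438, 192.3000030517578], [201.1999969482422, 153.60000610351562], [262.29998779296875, 156.3000030517578], [260.6000061035156, 195.10000610351562]]
0 [[0.4637, 0.2215], [0.5761, 0.2221], [0.5727, 0.0463], [0.4605, 0.0479]] sides [0.1737, 0.1124, 0.1759, 0.1122] ctr [0.5183 0.1345]
0.012 [[0.462, 0.2197], [0.5734, 0.2203], [0.5701, 0.046], [0.4589, 0.0475]] sides [0.1721, 0.1114, 0.1743, 0.1112] ctr [0.5161 0.1334]
0.024 [[0.4603, 0.2178], [0.5707, 0.2184], [0.5674, 0.0457], [0.4572, 0.0472]] sides [0.1706, 0.1104, 0.1727, 0.1102] ctr [0.5139 0.1323]
0.052 [[0.4563, 0.2135], [0.5644, 0.214], [0.5611, 0.045], [0.4533, 0.0465]] sides [0.167, 0.1081, 0.1691, 0.1079] ctr [0.5088 0.1297]
```

View pics/crop0.png

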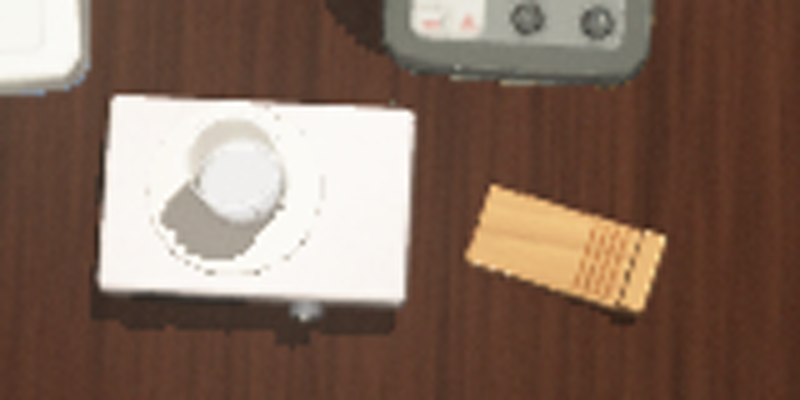

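Foot is at about (0.468, 0.065). The wedge tip is at (0.508, 0.009) and the heel at (0.4755, -0.091), 18° off. I'll square it with a sideways nudge first, then push the heel. To start, I turn the tool so its x points along +y.

```bash
python3 -m inch '[[0,0,0,0,0,-1,255],[0,0,0,0,0,-1,255],[0,0,0,0,0,-1,255],[0,0,0,0,0,-1,255],[0,0,0,0,0,-1,255],[0,0,0,0,0,-1,255],[0,0,0,0,0,-1,255],[0,0,0,0,0,-1,255],[0,0,0,0,0,-1,255],[0,0,0,0,0,-1,255],[0,0,0,0,0,-1,255],[0,0,0,0,0,-1,255]]' 20
python3 -m inch '[[0,0,0,0,0,-1,255],[0,0,0,0,0,-0.26,255],[0,0,0,0,0,0,255]]'
```

```text
t: 1.3
tool_pos: [0.1514, -0.6059, 0.2306]
tool_rot: [-0.001, 0.749, 0.663, 0.0]
ft_force: [-0.4, 0.4, -0.6]
opening: -0.0001
finger_force: 0.0
t: 1.6
tool_pos: [0.1514, -0.6061, 0.2308]
tool_rot: [-0.0, 0.708, 0.707, 0.0]
ft_force: [-0.1, 0.1, 0.2]
opening: 0.0003
finger_force: 0.0
```

```bash
python3 -m inch '[[0.2,0.138,0,0,0,0,255],[0.2,0.138,0,0,0,0,255],[0.2,0.138,0,0,0,0,255],[0.2,0.138,0,0,0,0,255],[0.2,0.138,0,0,0,0,255],[0.2,0.138,0,0,0,0,255],[0.2,0.138,0,0,0,0,255],[0.2,0.138,0,0,0,0,255],[0.2,0.138,0,0,0,0,255],[0.2,0.138,0,0,0,0,255],[0.2,0.138,0,0,0,0,255],[0.2,0.138,0,0,0,0,255]]'
python3 -m inch '[[0.2,0.138,0,0,0,0,255],[0.2,0.138,0,0,0,0,255],[0,0,0.2,0,0,0,255],[0,0,0.2,0,0,0,255],[0,0,0.2,0,0,0,255],[0,0,0,0,0,0,255]]'
```

```text
t: 2.8
tool_pos: [0.4835, -0.1245, 0.2315]
tool_rot: [0.0, 0.708, 0.707, 0.0]
ft_force: [0.3, -0.1, 0.1]
opening: -0.0001
finger_force: 0.0
t: 3.4
tool_pos: [0.5323, -0.0449, 0.1056]
tool_rot: [-0.005, 0.707, 0.707, -0.003]
ft_force: [-1.1, 0.2, -0.1]
opening: -0.0
finger_force: 0.0
```

```bash
python3 -m inch '[[0,0.02,0.1,0,0,0,255],[0,0,0.1,0,0,0,255],[0,0,0.1,0,0,0,255],[0,0,0.07,0,0,0,255],[0,0,0,0,0,0,255],[0,0,0,0,0,0,255]]'
```

```text
t: 4.0
tool_pos: [0.5426, -0.0466, 0.0383]
tool_rot: [0.0, 0.707, 0.707, 0.0]
ft_force: [-0.1, 0.1, 0.8]
opening: 0.0
finger_force: 0.0
```

```bash
python3 -m inch '[[0,0,0.07,0,0,0,255],[0,0,0.06,0,0,0,255],[0,0,0.04,0,0,0,255],[0,0,0,0,0,0,255],[0,0,0,0,0,0,255]]'
python3 -m inch '[[0,-0.02,0,0,0,0,255],[0,-0.02,0,0,0,0,255],[0,-0.02,0,0,0,0,255],[0,-0.02,0,0,0,0,255],[0,-0.02,0,0,0,0,255],[0,-0.02,0,0,0,0,255],[0,-0.02,0,0,0,0,255],[0,-0.02,0,0,0,0,255],[0,-0.02,0,0,0,0,255],[0,0,0,0,0,0,255]]'
```

```text
t: 4.5
tool_pos: [0.5414, -0.0463, 0.0028]
tool_rot: [-0.0, 0.707, 0.707, -0.0]
ft_force: [0.1, -0.9, 0.3]
opening: 0.0002
finger_force: 0.0
t: 5.5
tool_pos: [0.505, -0.0463, 0.0032]
tool_rot: [-0.0, 0.707, 0.707, -0.0]
ft_force: [-0.4, 0.4, 0.3]
opening: 0.0004
finger_force: 0.0
```

```bash
python3 - <<'E'
from h import *
for n in ("top",):
    c=camera(n); np.save("pics/t1.npy",c,allow_pickle=True)
    cv2.imwrite("pics/t1.png",cv2.resize(c["pixels"][135:235,180:340,::-1],None,fx=5,fy=5,interpolation=cv2.INTER_CUBIC))
E
```

```text
(no output)
```

View pics/t1.png

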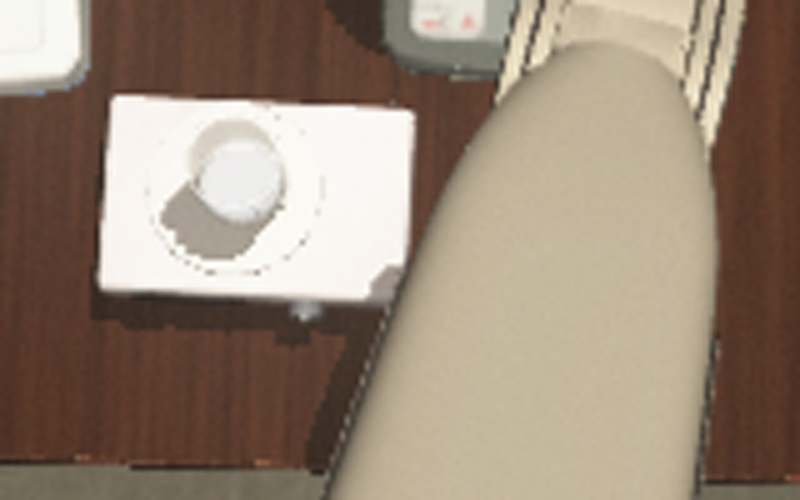

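The arm hides the wedge, as expected. I'll back off, rise and move right for a clear look.

```bash
python3 -m inch '[[0,0.04,0,0,0,0,255],[0,0.02,-0.1,0,0,0,255],[0,0,-0.25,0,0,0,255],[-0.1,0,-0.2,0,0,0,255],[-0.2,-0.04,0,0,0,0,255],[-0.2,-0.04,0,0,0,0,255],[-0.2,-0.04,0,0,0,0,255],[-0.2,-0.04,0,0,0,0,255],[-0.12,-0.03,0,0,0,0,255],[0,0,0,0,0,0,255]]'
cat > meas.py <<'E'
from h import *
import sys
c=camera("top"); im=c["pixels"]; hsv=cv2.cvtColor(im,cv2.COLOR_RGB2HSV)
m=cv2.inRange(hsv,(8,60,130),(25,200,255)); k=np.zeros_like(m);k[155:215,255:325]=m[155:215,255:325]
n,l,s,_=cv2.connectedComponentsWithStats(k); i=1+np.argmax(s[1:,4]); m=(l==i).astype(np.uint8)
r=cv2.minAreaRect(max(cv2.findContours(m,0,2)[0],key=cv2.contourArea));b=cv2.boxPoints(r)
o=b[np.argsort(b[:,0])]
t=np.array([onz(c,*q,.002)[:2] for q in o[:2]]);h=np.array([onz(c,*q,.024)[:2] for q in o[2:]])
d=t.mean(0)-h.mean(0)
print("area",m.sum(),"tip",t.mean(0).round(4),"heel",h.mean(0).round(4),"len",np.linalg.norm(d).round(4),"yaw off +y(cw)",np.arctan2(d[0],d[1]).round(3))
w=cv2.inRange(hsv,(0,0,185),(180,45,255));k=np.zeros_like(w);k[145:205,190:270]=w[145:205,190:270]
n,l,s,_=cv2.connectedComponentsWithStats(k); i=1+np.argmax(s[1:,4]); m=cv2.morphologyEx((l==i).astype(np.uint8),cv2.MORPH_CLOSE,np.ones((9,9)))
b=cv2.boxPoints(cv2.minAreaRect(max(cv2.findContours(m,0,2)[0],key=cv2.contourArea)))
p=np.array([onz(c,*q,.052)[:2] for q in b]);print("stirrer",p.mean(0).round(4),p.round(4).tolist())
cv2.imwrite(sys.argv[1],cv2.resize(im[135:235,180:340,::-1],None,fx=5,fy=5,interpolation=cv2.INTER_CUBIC))
E
python3 meas.py pics/t2.png
```

```text
t: 6.55
tool_pos: [0.4804, -0.2539, 0.1137]
tool_rot: [0.001, 0.709, 0.706, -0.0]
ft_force: [0.2, 0.1, 0.2]
opening: 0.0002
finger_force: 0.0
area 620 tip [0.4835 0.0073] heel [ 0.4649 -0.0961] len 0.105 yaw off +y(cw) 0.178
stirrer [0.5088 0.1297] [[0.4564, 0.2135], [0.5645, 0.214], [0.5611, 0.045], [0.4532, 0.0466]]
```

View pics/t2.png

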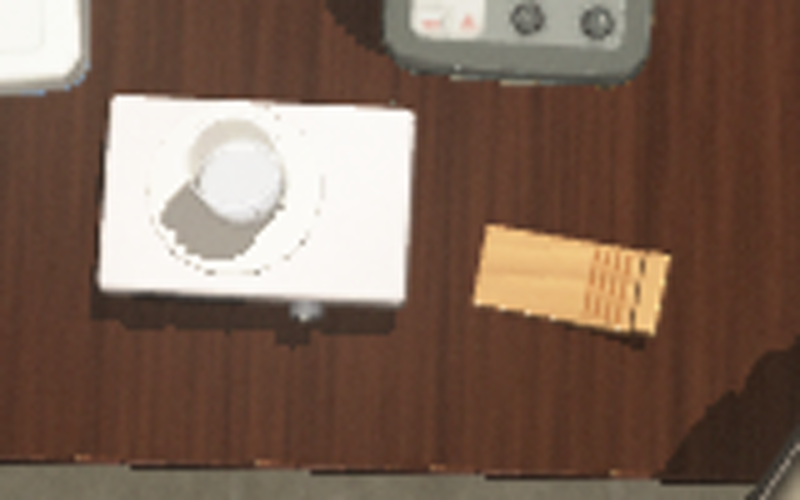

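The wedge is now 10° off, with the heel at (0.465, -0.096) and the tip at (0.4835, 0.007); the stirrer hasn't moved. Pushing the heel on a gentle left-turning arc of about 60 mm will square it and bring it onto the foot's line. I'll set the tool behind the heel at the matching yaw, fingers slightly open for a wider face.

```bash
python3 -m inch '[[0,0,0,0,0,0.89,195],[0,0,0,0,0,0.89,195],[0.2,-0.072,0,0,0,0,195],[0.2,-0.072,0,0,0,0,195],[0.2,-0.072,0,0,0,0,195],[0,0,0.15,0,0,0,195],[0,0,0.15,0,0,0,195],[0,0,0.12,0,0,0,195],[0,0,0,0,0,0,195],[0,0,0,0,0,0,195]]'; python3 -c "
from h import *
from scipy.spatial.transform import Rotation as R
q=sense()['tool_rot'];print(R.from_quat(np.roll(q,-1)).as_matrix().round(3))"
```

```text
t: 7.6
tool_pos: [0.4585, -0.1237, 0.0293]
tool_rot: [-0.001, 0.767, 0.642, -0.0]
ft_force: [0.1, 0.4, 1.3]
opening: 0.0206
finger_force: 0.0
[[ 0.176  0.984 -0.001]
 [ 0.984 -0.176  0.001]
 [ 0.    -0.001 -1.   ]]
```

```bash
python3 -m inch '[[0,0,0.08,0,0,0,195],[0,0,0.035,0,0,0,195],[0,0,0,0,0,0,195],[0.035,0,0,0,0,0,195],[0.035,0,0,0,0,0,195],[0.02,0,0,0,0,0,195]]'
python3 -m inch '[[0.035,0,0,0,0,-0.2,195],[0.035,0,0,0,0,-0.2,195],[0.035,0,0,0,0,-0.2,195],[0.035,0,0,0,0,-0.2,195],[0.035,0,0,0,0,-0.2,195],[0.035,0,0,0,0,-0.2,195],[0.035,0,0,0,0,-0.2,195],[0.035,0,0,0,0,-0.2,195],[0.03,0,0,0,0,-0.18,195],[0,0,0,0,0,0,195]]'; python3 -c "
from h import *
c=camera('side');cv2.imwrite('pics/s3.png',cv2.resize(c['pixels'][150:280,150:320,::-1],None,fx=4,fy=4,interpolation=cv2.INTER_CUBIC))"; python3 meas.py pics/t3.png
```

```text
t: 8.2
tool_pos: [0.4623, -0.1063, 0.0069]
tool_rot: [0.0, 0.767, 0.642, 0.0]
ft_force: [0.8, -1.2, 0.1]
opening: 0.0202
finger_force: 0.3
t: 9.2
tool_pos: [0.4676, -0.0444, 0.0062]
tool_rot: [-0.0, 0.707, 0.708, 0.0]
ft_force: [0.3, 0.1, -1.0]
opening: 0.02
finger_force: 0.0
area 122 tip [0.4451 0.0572] heel [0.4939 0.0272] len 0.0572 yaw off +y(cw) -1.018
stirrer [0.5088 0.1298] [[0.4568, 0.2136], [0.5648, 0.2137], [0.5608, 0.0449], [0.453, 0.0469]]
```

View pics/t3.png

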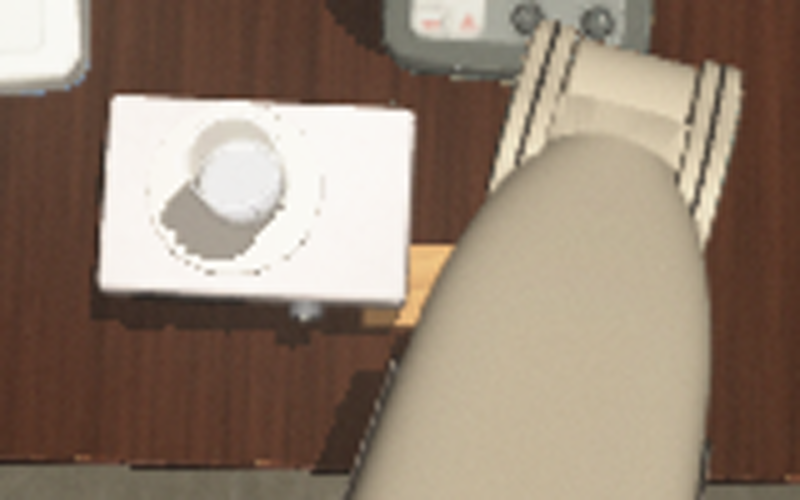

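The wedge is square now, centred at x≈0.468 (rows 244–327 in the crop), with its tip already under the housing. About 31 mm remain. I'll do most of that, then creep while watching the force.

```bash
python3 -m inch '[[0.025,0,0,0,0,0,195],[0.025,0,0,0,0,0,195],[0.025,0,0,0,0,0,195],[0.025,0,0,0,0,0,195],[0.015,0,0,0,0,0,195],[0,0,0,0,0,0,195]]'
python3 -m inch '[[0.008,0,0,0,0,0,195],[0.008,0,0,0,0,0,195],[0,0,0,0,0,0,195]]'
```

```text
t: 9.9
tool_pos: [0.4678, -0.0217, 0.0063]
tool_rot: [-0.0, 0.707, 0.707, 0.0]
ft_force: [-1.3, 0.5, 0.5]
opening: 0.0204
finger_force: 0.0
t: 10.2
tool_pos: [0.4679, -0.019, 0.0063]
tool_rot: [-0.0, 0.707, 0.707, 0.0]
ft_force: [0.7, 0.6, 0.4]
opening: 0.0201
finger_force: 0.0
```

```bash
python3 -m inch '[[0.008,0,0,0,0,0,195],[0.008,0,0,0,0,0,195],[0,0,0,0,0,0,195]]'|grep -E "pos|force"
python3 -m inch '[[0.008,0,0,0,0,0,195],[0,0,0,0,0,0,195]]'|grep -E "pos|force"
python3 -m inch '[[0.008,0,0,0,0,0,195],[0,0,0,0,0,0,195]]'|grep -E "pos|force"
```

```text
tool_pos: [0.468, -0.0159, 0.0063]
ft_force: [0.6, -0.0, 0.2]
finger_force: 0.3
tool_pos: [0.468, -0.0145, 0.0063]
ft_force: [-0.1, -2.7, -0.7]
finger_force: 1.0
tool_pos: [0.468, -0.013, 0.0063]
ft_force: [0.5, -3.5, -1.0]
finger_force: 1.8
```

```bash
python3 -m inch '[[0.007,0,0,0,0,0,195],[0,0,0,0,0,0,195]]'|grep -E "pos|force"
python3 -m inch '[[0,0,0,0,0,0,195],[0,0,0,0,0,0,195]]'|grep -E "pos|force"
```

```text
tool_pos: [0.4681, -0.0118, 0.0064]
ft_force: [-0.1, -5.7, -1.3]
finger_force: 2.5
tool_pos: [0.4681, -0.0118, 0.0064]
ft_force: [0.4, -4.7, -1.7]
finger_force: 2.6
```

Snug at about 5 N. I'll retreat, rise and check.

```bash
python3 -m inch '[[-0.05,0,0,0,0,0,195],[-0.1,0,0,0,0,0,195],[-0.15,0,-0.1,0,0,0,255],[-0.15,0,-0.2,0,0,0,255],[-0.15,0,-0.2,0,0,0,255],[-0.2,0,-0.1,0,0,0,255],[0,0,0,0,0,0,255]]'; python3 meas.py pics/t4.png
python3 -c "
from h import *
c=camera('side');cv2.imwrite('pics/s4.png',cv2.resize(c['pixels'][170:260,190:310,::-1],None,fx=6,fy=6,interpolation=cv2.INTER_CUBIC))"
```

```text
t: 12.0
tool_pos: [0.472, -0.1764, 0.1308]
tool_rot: [0.005, 0.709, 0.706, 0.002]
ft_force: [0.4, 0.2, -0.0]
opening: 0.0
finger_force: 0.0
area 297 tip [0.4715 0.064 ] heel [ 0.47   -0.0009] len 0.0649 yaw off +y(cw) 0.023
stirrer [0.5091 0.1299] [[0.4568, 0.2137], [0.5648, 0.214], [0.5612, 0.0451], [0.4534, 0.0468]]
```

View pics/t4.png

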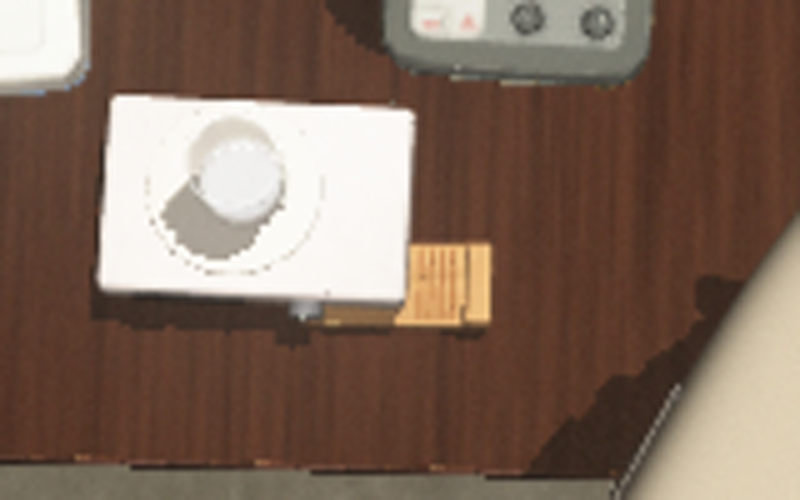

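The wedge sits square under the corner (crop 410–490, 243–327), heel at y≈-0.001, and the stirrer hasn't moved. Now over the corner for the press test.

```bash
python3 -m inch '[[0.235,-0.004,0,0,0,0,255],[0.235,-0.004,0,0,0,0,255],[0.235,0,0,0,0,0,255],[0.235,0,0,0,0,0,255],[0.235,0,0,0,0,0,255],[0,0,0.1,0,0,0,255],[0,0,0.1,0,0,0,255],[0,0,0.1,0,0,0,255],[0,0,0,0,0,0,255],[0,0,0,0,0,0,255]]'
```

```text
t: 13.1
tool_pos: [0.4642, 0.0646, 0.0652]
tool_rot: [-0.002, 0.707, 0.708, -0.001]
ft_force: [0.7, -0.3, -0.1]
opening: -0.0001
finger_force: 0.0
```

```bash
python3 -m inch '[[-0.02,0.02,0.02,0,0,0,255],[0,0,0.02,0,0,0,255],[0,0,0,0,0,0,255]]'|grep -E "pos|force"
python3 -m inch '[[0,0,0.01,0,0,0,255],[0,0,0.01,0,0,0,255],[0,0,0,0,0,0,255]]'|grep -E "pos|force"
```

```text
tool_pos: [0.4706, 0.0595, 0.0584]
ft_force: [-0.3, 0.1, -0.9]
finger_force: 0.0
tool_pos: [0.4701, 0.0597, 0.0541]
ft_force: [-0.8, -0.3, -0.2]
finger_force: 0.0
```

```bash
python3 -m inch '[[0,0,0.006,0,0,0,255],[0,0,0.005,0,0,0,255],[0,0,0,0,0,0,255]]'|grep -E "pos|force"
python3 -m inch '[[0,0,0.004,0,0,0,255],[0,0,0,0,0,0,255],[0,0,0,0,0,0,255]]'|grep -E "pos|force"
```

```text
tool_pos: [0.4702, 0.0597, 0.052]
ft_force: [0.4, -0.5, -0.7]
finger_force: 0.0
tool_pos: [0.4703, 0.0597, 0.0517]
ft_force: [-2.1, -1.2, 5.2]
finger_force: 2.6
```

```bash
python3 -m inch '[[0,0,0.003,0,0,0,255],[0,0,0,0,0,0,255],[0,0,0,0,0,0,255]]'|grep -E "pos|force"
python3 -m inch '[[0,0,0.002,0,0,0,255],[0,0,0,0,0,0,255],[0,0,0,0,0,0,255]]'|grep -E "pos|force"
```

```text
tool_pos: [0.4704, 0.0597, 0.0516]
ft_force: [-3.1, 0.3, 8.3]
finger_force: 4.8
tool_pos: [0.4704, 0.0597, 0.0516]
ft_force: [-4.4, -0.1, 11.7]
finger_force: 6.2
```

The corner takes about 11 N with no further give (z stays at 51.6 mm). I'll hold briefly, lift straight up, withdraw and check.

```bash
python3 -m inch '[[0,0,0,0,0,0,255],[0,0,0,0,0,0,255],[0,0,0,0,0,0,255],[0,0,-0.01,0,0,0,255],[0,0,-0.05,0,0,0,255],[0,0,-0.15,0,0,0,255],[0,0,-0.2,0,0,0,255],[-0.1,0,-0.1,0,0,0,255],[-0.2,0,0,0,0,0,255],[-0.2,0,0,0,0,0,255],[-0.2,0,0,0,0,0,255],[-0.2,0,0,0,0,0,255]]'
python3 -m inch '[[-0.2,0,0,0,0,0,255],[0,0,0,0,0,0,255],[0,0,0,0,0,0,255]]'
python3 meas.py pics/t5.png
python3 -c "
from h import *
c=camera('side');cv2.imwrite('pics/s5.png',cv2.resize(c['pixels'][170:260,190:310,::-1],None,fx=6,fy=6,interpolation=cv2.INTER_CUBIC))"
```

```text
t: 16.1
tool_pos: [0.4704, -0.1218, 0.1529]
tool_rot: [0.001, 0.707, 0.707, 0.0]
ft_force: [0.1, -0.2, -0.2]
opening: 0.0002
finger_force: 0.0
t: 16.4
tool_pos: [0.4702, -0.1609, 0.1524]
tool_rot: [-0.0, 0.708, 0.706, 0.0]
ft_force: [-0.3, 0.0, -0.5]
opening: -0.0
finger_force: 0.0
area 299 tip [0.4715 0.064 ] heel [ 0.47   -0.0009] len 0.0649 yaw off +y(cw) 0.023
stirrer [0.5091 0.1299] [[0.4568, 0.2137], [0.5648, 0.214], [0.5612, 0.0451], [0.4534, 0.0468]]
```

View pics/s5.png

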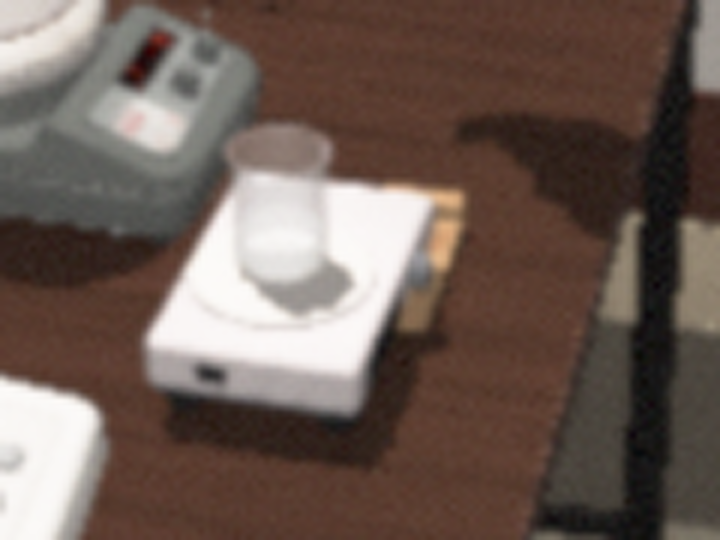

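View pics/t5.png

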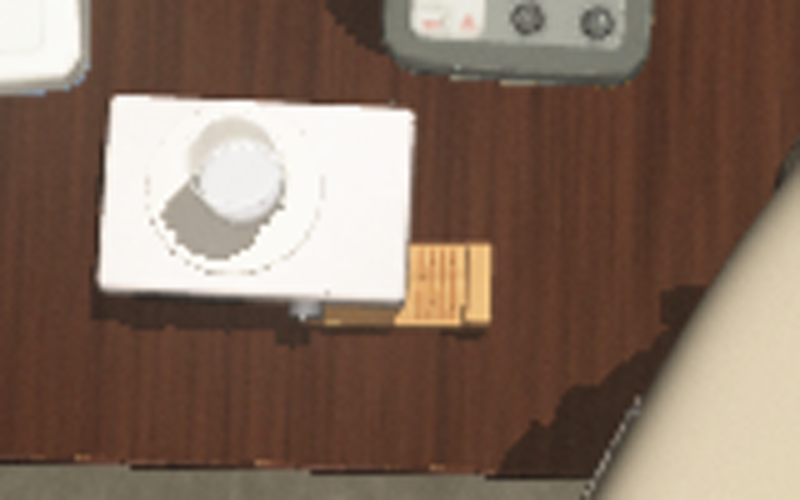

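The side view shows the beaker upright on the level stirrer and the wedge in place under the right front corner. The top view matches the one from before the press: wedge at (410–490, 243–327), stirrer unmoved. Handing in.

```bash
python3 -c "
from cell import *
print(finish_job())"
```

```text
the job is handed in; nothing more can be done
None
```

I pushed the wedge snug under the short foot (about 5 N at the heel) and pressed the corner with about 11 N, and it no longer gave; stirrer and beaker stayed where they stood, and the job is handed in (no verdict was returned).

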